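Drag the parts tray into its dock and bolt it in

TASK

Hook a fingertip behind the far lip of the green parts tray and drag it towards you along its rails until it stops against the front fence, then press it home on the fence with a steady push of about 12 N beyond what it takes to slide it, held for half a second; the fence is delicate and must never take 19 N. Then lock it in by sliding the red-knobbed bolt all the way across behind it. Keep the things in the tray, and leave everything else where it is.

Things in the scene. Friction and masses are not known exactly. Their poses are not given: they have to be found in the camera images.
- tray: Loose open green steel tray, 150 (x) x 120 (y) x 45 mm high, with the spool and matchbox in its front half. Origin: centre of its underside, on the bench; x along the rails to its far lip, z up. Stands between the rails, origin at x = 70 to 100 mm in the dock frame; bench behind it clear. Weighs 0.45 to 0.8 kg without contents; sliding it takes roughly 1.5 to 6 N (varies).
- dock: Fixed dock on the bench. Origin on the bench top, midway between two aluminium rails; x along the rails away from the robot, y to the left, z up. Rails from x = -85 to 190 mm, 14 mm high, inner faces at y = +-62.5 mm (2.5 mm play each side of the tray). The bolt runs along y at x = 108 mm on the right (-y) side, in staples 36 mm high at y = -71 and -147 mm.
- bolt (a joint): Slide of the steel bolt in m: 0 drawn back, 0.045 fully across behind the tray (towards dock +y); starts at 0 to 0.006. About 3 N moves it, it stays where left, a hard stop ends it. Its tongue (12 x 12 mm, 18 to 30 mm above the bench) passes 3 to 27 mm behind the far wall of a tray that is home; otherwise it runs into the tray's side.
- bolt_knob (a point): Centre of the top of the bolt's upright red knob, 66 mm above the bench. The knob is 16 mm in diameter, free from 36 to 66 mm above the bench; with the bolt drawn back it is at x = 108, y = -135 mm in the dock frame and it moves with the bolt along the dock's y.
- spool: Small blue solder spool, 40 mm in diameter, 22 mm high, loose in the tray's front half. Origin: centre of its underside.
- box_matches: Matchbox, 53 x 36 x 15 mm, loose in the tray's front half. Origin: centre of its underside.
- tape_m: Yellow tape measure, 35 x 67 x 60 mm, to the left of the dock, to be left alone. Origin: centre of its underside.
- offcut: Beech offcut, 40 x 140 x 28 mm, to the left of the dock, to be left alone. Origin: centre of its underside.
- tape_roll: Roll of black tape lying flat, 69 mm in diameter, 19 mm high, to the right of the dock, to be left alone. Origin: centre of its underside.
- tray_lip (a point): Middle of the tray's far lip: 75 mm (x) from the tray's origin, 45 mm above the bench, at the centre of the rolled rim, which is a round bar 8 mm thick (41 to 49 mm above the bench) reaching 4 mm beyond the tray's outer faces on all sides. Below it the far wall is plain and upright, 4 mm thick.
- dock_front (a point): Fixed mark at x = -79, y = 0, z = 20 mm in the dock frame. The rigid upright fence (104 mm wide, top 52 mm above the bench, so it meets the tray's front rim) is clamped with its face 0 to 24 mm beyond this mark towards +x; its setting is not measured and must be felt: the tray meets it with its origin at dock x = 0 to 24 mm. Pressing the tray on it: 9 N at least, 19 N never.
There are look-alikes about, which are no part of the job. Leave any black or purple look-alike of the spool alone.

How it is judged:
On the way, in this order (a step that is already met when the one before it is completed fails the run):
1. the tray is being dragged, by a finger at its far lip, at least 20 mm towards the fence (distance of tray from where it was at the start of the episode above 0.02 m and contact force between the fingers and tray above 0.5 N and x of the grasp point in the frame of tray above 0.065 m), for 0.05 s.
2. the finger presses the tray home on the fence with more than 9 N (x of tray in the frame of dock below 0.027 m and contact force between tray and dock above 9 N and contact force between the fingers and tray above 9 N and x of the grasp point in the frame of tray above 0.065 m and value of joint bolt below 0.012 m), for 0.3 s.
At the end, for the whole second after the job is handed in: The bolt is across (more than 41 of its 45 mm), the tray stands flat and at rest in the dock, its origin less than 27 mm from the dock's origin along the rails, with the spool and the matchbox still in it (value of joint bolt above 0.041 m and x of tray in the frame of dock between -0.005 and 0.027 m and angle between tray's own z axis and vertical below 0.05 rad and linear speed of tray below 0.01 m/s and horizontal distance between each of spool, box_matches and tray below 0.09 m and height (world z) of each of spool, box_matches below 0.04 m); the robot touches nothing.
It fails at once if the tray bears on the dock (fence, rails or bolt) with more than 19 N (contact force between tray and dock above 19 N).
It fails at once if the tape measure, the offcut or the tape roll is moved by more than 25 mm (distance of any of tape_m, offcut, tape_roll from where it was at the start of the episode above 0.025 m).
It also fails if it takes over 72 s, if anything falls off the work surface, if the arm or the gripper's body presses on something with over 40 N, if the wrist force passes 120 N, or if a joint passes its speed limit or range.

ROBOT

A 6-joint arm with a two-finger parallel gripper is mounted at the origin on a cart in front of the work surface, level with it; the furniture and walls round the work are solid. World frame = base frame: x ahead of the robot, y to its left, z up, the work surface at z = 0. Lengths are in m, angles in rad, forces in N, time in s.
With the tool pointing down it reaches from about 0.375 to 0.975 m from the base axis. Payload 3.8 kg.
Tool frame: the origin (TCP) lies on the centre line of the jaws, within the pads' length; the fingertips stand 17 mm ahead of it and the grasp point (between the pads) lies 2 mm behind it (bot.tip_extent is the distance from the TCP to the fingertips, in m); z points along the fingers, y is the line along which they close (so a half turn about z gives the same grasp; the last joint's range is limited). The gripper opens to 85 mm and grips with 20 to 120 N. Pads are 22 mm wide; open, the fingers measure 114 mm over their backs; the gripper's body (76 mm by 85 mm) begins 54 mm behind the grasp point. The pads swing forward as they close: fully open they stand 13 mm farther back than shut.
Start: joints at [-1.208, 0.264, 1.604, -0, 1.274, -0.037], TCP at [0.263, -0.622, 0.248] pointing down, gripper open.
Joint ranges: [-2.63, 2.63], [-0.94, 2.18], [0.31, 2.57], [-1.31, 4.45], [0, 2.66], [-2.55, 2.55]. Speed limits (rad/s): [2.57, 2.57, 3.14, 3.14, 3.14, 3.14].

INTERFACE

Orientations are given as a rotation vector (axis times angle).
In Python, from workcell import readout, read_camera, finish_job, bot gives the robot as it stands.
- The arm moves only by the tool jog_arm, never from a script. Its argument "deltas" is one flat list of numbers, 7 for each row, row after row: the shift along the tool's x, y, z in m, then the turn, a rotation vector about the tool's x, y, z in degrees, then the gripper command: -1 is shut, 1 is fully open, values between are in proportion. A call has 1 to 8 rows; each row is the pose to reach, as a shift and turn from the pose commanded when the call began, along the tool's axes at that moment; what a row does not reach only later rows make up. A row lasts 1/10 s, in which the tool goes at most 50 mm and 8.59 degrees, less where a joint would pass 70% of its speed; a pose out of reach is approached as far as the arm can. A call with a gripper value outside its range is refused whole. The fingers move at their own pace and stop on an object; "squeeze" is the grip in N (left out, the last holds). Time passes only in rows, so rows that repeat a pose let the fingers close. It gives the time, the measured TCP pose, the force, the opening and the grip force at its end, in the units of the state.
- readout.read_state(): the state, without advancing time (a new reading comes with each control period).
- read_camera(name): name is "scene" or "top"; returns a dict with "color" (384x512x3 uint8, blue, green, red), "fx", "fy", "cx", "cy" (pixels), "dist" ([k1, k2, p1, p2, k3] as OpenCV has them; the pictures are not rectified), "origin" and "attitude" of the camera in the world. Camera axes: x right, y down, z forward; pixel columns grow to the right and rows downward; lengths in m; the calibration is good to about 2 mm. A picture is of the moment at which its call begins. There is no depth.
- finish_job(): hands the job in; it is judged then, once.
The state is a dict: "time": time; "q": joint angles; "joint_vel": joint speeds; "joint_torque": joint torques, N m; "tool_pos": TCP position; "tcp_rot": TCP orientation; "wrist_force": force on the tool from outside, world axes, zero at the start; "torque": the same for the moment, N m; "width": opening from 0.0 (shut) to 1.0 (fully open); "grip_force": force on a finger pad.
Only numpy, scipy, OpenCV 4.12 (cv2) and the standard library are available. Lean on these libraries where they do the work, as an engineer would, in place of code of your own. Each camera call takes 0.05 s, during which the arm holds its last target. There are 200 camera calls.

## Working session

There is one attempt and no reset: what is moved stays moved. The work goes in short steps, Python scripts to look and compute and a tool call to move; the robot and the scene stay as the last step left them, time stands still between calls to the robot, and variables do not carry over. Pictures are saved under pics/ and viewed, at most 10 in all, crops included, and the job is handed in when it is done.

Besides the shell and the picture viewer there is one more tool, called after "Request:" as name(argument=value, ...) on one line, values as JSON. jog_arm: Moves the arm, as the interface text tells. Its arguments: {"type":"object","properties":{"deltas":{"type":"array"},"squeeze":{"type":"number"}},"required":["deltas"]}

```bash
mkdir -p pics; python3 - <<'E'
from workcell import readout, read_camera, bot
import cv2,pickle
s=readout.read_state();print({k:s[k] for k in('time','tool_pos','tcp_rot','wrist_force','width')},bot.tip_extent)
d={}
for n in('scene','top'):
    c=read_camera(n);d[n]=c;cv2.imwrite(f'pics/{n}0.png',c['color']);print(n,{k:c[k] for k in c if k!='color'})
pickle.dump(d,open('cam.pkl','wb'))
E
```

```text
{'time': 0.0, 'tool_pos': array([ 0.26245754, -0.62110689,  0.24692538]), 'tcp_rot': array([-3.07680808e+00, -6.23333629e-01,  5.94743715e-04]), 'wrist_force': array([-0.13351376, -0.14268651, -0.24380661]), 'width': 1.0008863581281013} 0.017
scene {'fx': 477.0184493780143, 'fy': 477.0184493780143, 'cx': 257.6985375732156, 'cy': 190.1203222063549, 'dist': array([-0.07995021,  0.        ,  0.        ,  0.        ,  0.        ]), 'origin': array([-0.36039554, -0.74672866,  0.57278026]), 'attitude': array([-1.82021073,  0.85840507, -0.57427556])}
top {'fx': 365.1700582169457, 'fy': 365.1700582169457, 'cx': 253.81533591410331, 'cy': 198.7704436186853, 'dist': array([-0.00881603,  0.        ,  0.        ,  0.        ,  0.        ]), 'origin': array([ 0.41123749, -0.02448253,  0.95440221]), 'attitude': array([-2.148802  ,  2.11490558, -0.14199792])}
```

View pics/top0.png

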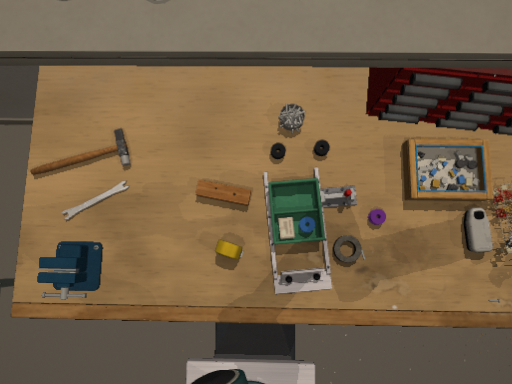

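View pics/scene0.png

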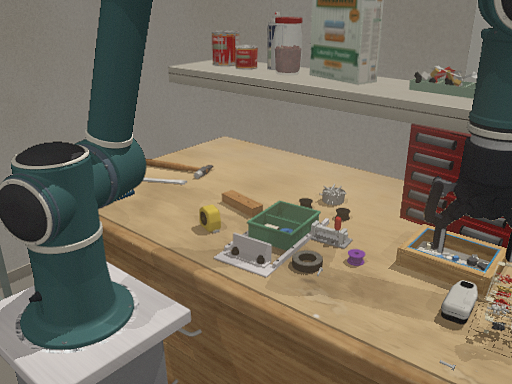

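The top view shows the green tray at (298,212) between its rails, with the fence at (303,280) and the red knob at (348,193). The blue spool is at (307,225) and the matchbox at (287,228). The black look-alikes are at (278,151) and (322,148), and the purple one is at (377,217). The tape roll is at (347,249). The real spool is the blue one inside the tray. I'll enlarge this area and measure it.

```bash
cat > h.py <<'E'
import cv2,numpy as np,pickle
def ray(c,uv):
    K=np.array([[c['fx'],0,c['cx']],[0,c['fy'],c['cy']],[0,0,1]])
    n=cv2.undistortPoints(np.array(uv,float).reshape(-1,1,2),K,c['dist']).reshape(-1,2)
    return np.c_[n,np.ones(len(n))]@cv2.Rodrigues(c['attitude'])[0].T
def plane(c,uv,z):
    d=ray(c,uv);o=c['origin'];return o+d*((z-o[2])/d[:,2])[:,None]
def proj(c,P):
    K=np.array([[c['fx'],0,c['cx']],[0,c['fy'],c['cy']],[0,0,1]])
    R=cv2.Rodrigues(c['attitude'])[0].T
    return cv2.projectPoints(np.array(P,float),cv2.Rodrigues(R)[0],-R@c['origin'],K,c['dist'])[0].reshape(-1,2)
def big(m):
    m=cv2.morphologyEx(m.astype(np.uint8),cv2.MORPH_CLOSE,np.ones((3,3)))
    return max(cv2.findContours(m,0,1)[0],key=cv2.contourArea)
def red(c,box):
    u0,v0,u1,v1=box;a=cv2.cvtColor(c['color'],cv2.COLOR_BGR2HSV)[v0:v1,u0:u1]
    m=((a[...,0]<8)|(a[...,0]>172))&(a[...,1]>150)&(a[...,2]>70)
    v,u=np.nonzero(m);return u+u0,v+v0
def green(c,box):
    u0,v0,u1,v1=box;a=cv2.cvtColor(c['color'],cv2.COLOR_BGR2HSV)[v0:v1,u0:u1]
    return big((a[...,0]>60)&(a[...,0]<92)&(a[...,1]>90)) + np.array([u0,v0])
E
python3 - <<'E'
from h import *
d=pickle.load(open('cam.pkl','rb'));t=d['top'];s=d['scene']
cn=green(t,(240,150,360,300)).reshape(-1,2)
P=plane(t,cn,0.045);r=cv2.minAreaRect((P[:,:2]*1000).astype(np.float32));print('tray rim rect mm',r, cv2.boxPoints(r))
u,v=red(t,(335,180,365,210));print('knob top px',u.mean(),v.mean(),u.min(),u.max(),v.min(),v.max(),plane(t,[[u.mean(),v.mean()]],.062))
us,vs=red(s,(325,205,350,240));print('scene knob',us.mean(),vs.mean(),us.min(),us.max(),vs.min(),vs.max())
# triangulate
uv=[us[vs<vs.min()+4].mean(),vs.min()+2]
print('scene knob top on z .064',plane(s,[uv],.064))
im=cv2.resize(t['color'][160:300,250:370],None,fx=4,fy=4,interpolation=cv2.INTER_CUBIC);cv2.imwrite('pics/c1.png',im)
E
```

```text
tray rim rect mm ((524.2813110351562, -110.3984603881836), (156.0921630859375, 125.9199447631836), 5.86905574798584) [[ 440.20636   -55.749138]
 [ 453.08234  -181.00903 ]
 [ 608.35626  -165.04779 ]
 [ 595.4803    -39.787888]]
knob top px 348.1111111111111 192.03703703703704 345 351 190 195 [[ 0.56949671 -0.23733446  0.062     ]]
scene knob 337.5068493150685 222.58904109589042 335 340 216 229
scene knob top on z .064 [[ 0.56888196 -0.2364309   0.064     ]]
```

View pics/c1.png

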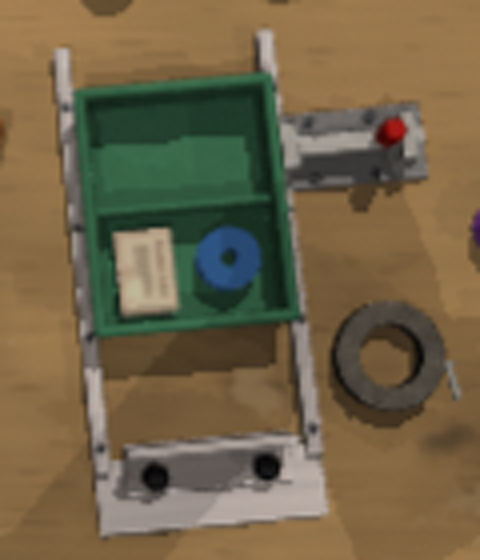

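```bash
python3 - <<'E'
from h import *
from scipy.spatial.transform import Rotation as Ro
d=pickle.load(open('cam.pkl','rb'));t=d['top']
f=lambda L:[(250+a/4-.375,160+b/4-.375) for a,b in L]
l=plane(t,f([(62,52),(98,440)]),.014);r=plane(t,f([(264,34),(313,425)]),.014)
for q in(l,r):
    e=q[0]-q[1];print('rail',q[:,:2].round(4),'yaw',np.degrees(np.arctan2(e[1],e[0])))
print('fence top',plane(t,f([(127,452),(298,438)]),.052)[:,:2])
yaw=np.radians(5.9);ex=np.array([np.cos(yaw),np.sin(yaw)]);ey=np.array([-ex[1],ex[0]])
m=np.vstack([l,r])[:,:2]; print('rail mid y',[(p@ey).mean() for p in(l[:,:2],r[:,:2])], 'tray y',np.array([.5243,-.1104])@ey,'knob',np.array([.5692,-.2369])@ex,np.array([.5692,-.2369])@ey)
R=Ro.from_rotvec([-3.0768,-.6233,.0006]);p=np.array([.26246,-.62111,.24693])
G=Ro.from_matrix(np.c_[[*ex,0],[*-ey,0],[0,0,-1]])
print('turn deg',np.degrees((R.inv()*G).as_rotvec()))
lip=np.array([.5243,-.1104])+.079*ex
tgt=np.r_[lip+.026*ex,.12];print('lip far edge',lip,'tgt',tgt,'tool shift',R.inv().apply(tgt-p))
E
```

```text
rail [[ 0.6269 -0.0323]
 [ 0.3762 -0.0582]] yaw 5.906185577379127
rail [[ 0.6407 -0.165 ]
 [ 0.3879 -0.1938]] yaw 6.489398237476615
fence top [[ 0.37079821 -0.07444739]
 [ 0.38096141 -0.17777841]]
rail mid y [np.float64(-0.09654802669489682), np.float64(-0.23131112233242898)] tray y -0.16370931804728953 knob 0.5418332915381968 -0.29415460931435944
turn deg [-1.32826702e-01  1.51661766e-02  1.70040573e+01]
lip far edge [ 0.60288152 -0.10227939] tgt [ 0.6287438  -0.09960678  0.12      ] tool shift [ 0.54035838 -0.33753715  0.12775815]
```

Request:
jog_arm(deltas=[0.54,-0.3375,0,0,0,17,-1,0.54,-0.3375,0,0,0,17,-1,0.54,-0.3375,0,0,0,17,-1,0.54,-0.3375,0,0,0,17,-1,0.54,-0.3375,0,0,0,17,-1,0.54,-0.3375,0,0,0,17,-1,0.54,-0.3375,0,0,0,17,-1,0.54,-0.3375,0,0,0,17,-1], squeeze=20)

```text
time: 0.9
tool_pos: [0.4932, -0.2925, 0.2479]
tcp_rot: [-3.137, -0.162, 0.001]
wrist_force: [1.0, -0.6, -0.4]
width: -0.002
grip_force: 0.0
```

Request:
jog_arm(deltas=[0.155,-0.178,0,0,0,0,-1,0.155,-0.178,0,0,0,0,-1,0.155,-0.178,0.05,0,0,0,-1,0.155,-0.178,0.1,0,0,0,-1,0.155,-0.178,0.125,0,0,0,-1,0.155,-0.178,0.125,0,0,0,-1,0.155,-0.178,0.125,0,0,0,-1,0.155,-0.178,0.125,0,0,0,-1])

```text
time: 1.7
tool_pos: [0.6275, -0.101, 0.1219]
tcp_rot: [-3.137, -0.164, 0.005]
wrist_force: [-0.4, 0.1, 0.5]
width: 0.002
grip_force: 0.0
```

```bash
python3 - <<'E'
from workcell import readout, read_camera
from h import *
from scipy.spatial.transform import Rotation as Ro
s=readout.read_state();p=s['tool_pos'];R=Ro.from_rotvec(s['tcp_rot'])
print(s['time'],p,s['wrist_force'],R.as_matrix().round(3).tolist())
print('to target',R.inv().apply(np.array([.6287,-.0996,.12])-p))
cs=[read_camera('top'),read_camera('scene')]
o=[cv2.resize(cs[0]['color'][130:250,240:370],None,fx=3,fy=3),cv2.resize(cs[1]['color'][150:270,220:370],None,fx=2.6,fy=3)]
cv2.imwrite('pics/c2.png',np.hstack(o))
E
```

```text
1.7 [ 0.62754297 -0.10101631  0.12193294] [-0.42171124  0.09145823  0.53937452] [[0.995, 0.104, -0.003], [0.104, -0.995, 0.0], [-0.003, -0.001, -1.0]]
to target [ 0.00130484 -0.00128679  0.00192937]
```

View pics/c2.png

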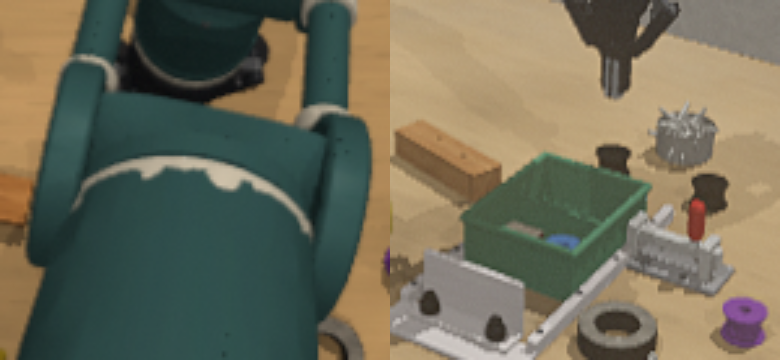

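The left half is the top view, where the arm hides the tray. In the right half (scene view) the shut fingertips at crop (615,95) hang clear above the bench behind the far lip, at about (600,170). I'll lower them now.

Request:
jog_arm(deltas=[0.002,-0.001,0.04,0,0,0,-1,0.002,-0.001,0.07,0,0,0,-1,0.002,-0.001,0.08,0,0,0,-1,0.002,-0.001,0.08,0,0,0,-1,0.002,-0.001,0.08,0,0,0,-1])

```text
time: 2.3
tool_pos: [0.6318, -0.1012, 0.0455]
tcp_rot: [3.137, 0.16, 0.005]
wrist_force: [0.3, -0.0, 1.2]
width: -0.003
grip_force: 0.0
```

Request:
jog_arm(deltas=[-0.003,0,0,0,0,0,-1,-0.006,0,0,0,0,0,-1,-0.009,0,0,0,0,0,-1,-0.011,0,0,0,0,0,-1,-0.013,0,0,0,0,0,-1,-0.015,0,0,0,0,0,-1,-0.016,0,0,0,0,0,-1,-0.017,0,0,0,0,0,-1])

```text
time: 3.1
tool_pos: [0.6136, -0.102, 0.0432]
tcp_rot: [-3.137, -0.162, -0.001]
wrist_force: [1.9, 0.8, -0.4]
width: 0.001
grip_force: 1.1
```

Request:
jog_arm(deltas=[-0.002,0,0,0,0,0,-1,-0.004,0,0,0,0,0,-1,-0.006,0,0,0,0,0,-1,-0.008,0,0,0,0,0,-1,-0.01,0,0,0,0,0,-1,-0.012,0,0,0,0,0,-1,-0.014,0,0,0,0,0,-1,-0.016,0,0,0,0,0,-1])

```text
time: 3.9
tool_pos: [0.5974, -0.1037, 0.0433]
tcp_rot: [-3.137, -0.162, -0.0]
wrist_force: [3.4, -0.2, -1.5]
width: -0.0
grip_force: 1.7
```

```bash
cat > look.py <<'E'
from workcell import readout, read_camera
from h import *
s=readout.read_state();p=s['tool_pos'];yaw=np.radians(5.9);ex=np.array([np.cos(yaw),np.sin(yaw)]);ey=np.array([-ex[1],ex[0]])
F=s['wrist_force'];print('t',s['time'],'tcp dock x,y mm',(p[:2]@ex-.4338)*1e3,(p[:2]@ey+.1639)*1e3,'z',p[2],'F',F.round(2),'Fx dock',F[:2]@ex,'grip',s['grip_force'])
E
python3 look.py; python3 - <<'E'
import cv2,pickle
from workcell import read_camera
c=read_camera('scene');pickle.dump(c,open('s2.pkl','wb'))
cv2.imwrite('pics/c3.png',cv2.resize(c['color'][170:280,200:360],None,fx=4,fy=4,interpolation=cv2.INTER_CUBIC))
E
```

```text
t 3.9 tcp dock x,y mm 149.78785310044535 -0.6291844205367214 z 0.04328772942197979 F [ 3.43 -0.18 -1.55] Fx dock 3.3937284525995985 grip 1.653899922966957
```

View pics/c3.png

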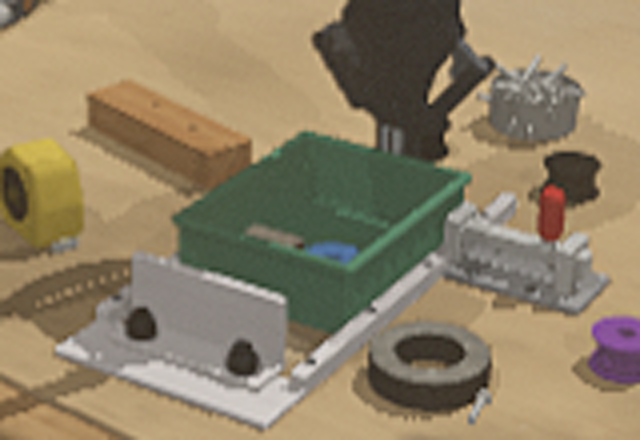

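The tray is sliding: the lip in the crop at (390,155) is against the fingertips, and the spool and matchbox are still inside. The drag force is about 3.4 N. The fence can be met no earlier than about TCP x = 114 mm.

Request:
jog_arm(deltas=[-0.002,0,0,0,0,0,-1,-0.004,0,0,0,0,0,-1,-0.006,0,0,0,0,0,-1,-0.008,0,0,0,0,0,-1,-0.01,0,0,0,0,0,-1,-0.012,0,0,0,0,0,-1,-0.014,0,0,0,0,0,-1,-0.016,0,0,0,0,0,-1])

```text
time: 4.75
tool_pos: [0.5815, -0.1053, 0.0433]
tcp_rot: [-3.137, -0.162, -0.0]
wrist_force: [2.7, 0.4, -1.0]
width: 0.002
grip_force: 1.7
```

Request:
jog_arm(deltas=[-0.002,0,0,0,0,0,-1,-0.004,0,0,0,0,0,-1,-0.006,0,0,0,0,0,-1,-0.008,0,0,0,0,0,-1,-0.01,0,0,0,0,0,-1,-0.012,0,0,0,0,0,-1,-0.013,0,0,0,0,0,-1,-0.014,0,0,0,0,0,-1])

```text
time: 5.55
tool_pos: [0.5676, -0.1067, 0.0433]
tcp_rot: [-3.137, -0.162, -0.0]
wrist_force: [3.3, 0.1, -2.3]
width: -0.002
grip_force: 1.7
```

```bash
python3 look.py
```

```text
t 5.55 tcp dock x,y mm 119.86309999929584 -0.6295444726560906 z 0.04330189412327372 F [ 3.32  0.09 -2.26] Fx dock 3.3074071951259194 grip 1.673707365989685
```

```bash
python3 - <<'E'
from h import *
d=pickle.load(open('cam.pkl','rb'));t=d['top'];s=pickle.load(open('s2.pkl','rb'))
yaw=np.radians(5.9);ex=np.array([np.cos(yaw),np.sin(yaw)]);ey=np.array([-ex[1],ex[0]])
O=.4338*ex-.1639*ey
xs=np.arange(-100,-40,2.)
for c,z,nm in((t,.052,'top z52'),(s,.052,'scene z52')):
  for ys in((-40,-20),(-20,20),(20,40)):
    a=[]
    for y in np.linspace(*ys,9):
        P=np.array([np.r_[O+x/1e3*ex+y/1e3*ey,z] for x in xs]);uv=proj(c,P).astype(np.float32)
        a.append(cv2.remap(c['color'],uv[None,:,0],uv[None,:,1],1)[0])
    print(nm,ys,[f'{int(x)}:'+'/'.join(str(int(v)) for v in g) for x,g in zip(xs,np.mean(a,0))])
E
```

```text
top z52 (-40, -20) ['-100:121/126/135', '-98:109/113/121', '-96:96/99/106', '-94:65/68/72', '-92:53/54/58', '-90:44/45/48', '-88:36/37/39', '-86:35/35/38', '-84:38/40/42', '-82:52/54/58', '-80:70/73/79', '-78:92/95/102', '-76:116/121/130', '-74:143/149/160', '-72:139/145/154', '-70:106/113/123', '-68:85/99/114', '-66:60/90/113', '-64:58/91/117', '-62:59/92/119', '-60:60/94/120', '-58:61/94/121', '-56:62/95/122', '-54:64/97/123', '-52:67/99/125', '-50:69/102/127', '-48:70/103/128', '-46:70/103/128', '-44:70/102/127', '-42:69/101/125']
top z52 (-20, 20) ['-100:119/124/132', '-98:97/101/107', '-96:99/102/109', '-94:92/95/102', '-92:89/92/99', '-90:87/90/96', '-88:86/89/95', '-86:85/89/95', '-84:84/88/94', '-82:84/87/93', '-80:83/86/92', '-78:90/94/101', '-76:115/121/129', '-74:144/150/161', '-72:137/143/153', '-70:99/106/116', '-68:81/97/113', '-66:61/91/115', '-64:57/91/117', '-62:57/91/117', '-60:57/91/117', '-58:58/91/117', '-56:57/91/117', '-54:57/91/117', '-52:57/90/116', '-50:57/90/115', '-48:58/90/116', '-46:58/91/116', '-44:59/92/117', '-42:60/93/119']
top z52 (20, 40) ['-100:11
[... 1464 characters left out ...]
/86/70', '-56:67/85/69', '-54:67/86/70', '-52:68/86/70', '-50:68/86/71', '-48:67/86/70', '-46:67/86/70', '-44:67/85/70', '-42:67/85/70']
scene z52 (20, 40) ['-100:114/126/136', '-98:118/127/137', '-96:120/128/136', '-94:125/131/138', '-92:129/133/140', '-90:130/134/141', '-88:131/134/141', '-86:129/133/140', '-84:128/132/139', '-82:132/135/142', '-80:139/143/149', '-78:148/152/158', '-76:150/155/162', '-74:141/150/159', '-72:126/141/151', '-70:110/130/140', '-68:99/123/132', '-66:93/118/125', '-64:89/114/119', '-62:86/112/116', '-60:85/111/113', '-58:83/109/109', '-56:80/106/104', '-54:77/102/97', '-52:75/98/92', '-50:72/94/84', '-48:69/91/79', '-46:67/88/75', '-44:66/86/72', '-42:65/84/71']
```

Both views put the fence face at dock x ≈ -71 mm, so the tray should be home at x ≈ 8 mm, about 22 mm further on. I'll cover part of that, then creep the rest.

Request:
jog_arm(deltas=[-0.002,0,0,0,0,0,-1,-0.004,0,0,0,0,0,-1,-0.006,0,0,0,0,0,-1,-0.008,0,0,0,0,0,-1,-0.01,0,0,0,0,0,-1,-0.011,0,0,0,0,0,-1,-0.012,0,0,0,0,0,-1,-0.0125,0,0,0,0,0,-1])

```text
time: 6.35
tool_pos: [0.5552, -0.108, 0.0433]
tcp_rot: [-3.137, -0.162, 0.0]
wrist_force: [3.6, 0.3, -1.8]
width: 0.001
grip_force: 1.7
```

```bash
python3 look.py; python3 - <<'E'
from h import *
from workcell import read_camera
s=read_camera('scene')
yaw=np.radians(5.9);ex=np.array([np.cos(yaw),np.sin(yaw)]);ey=np.array([-ex[1],ex[0]]);O=.4338*ex-.1639*ey
# tray green contour: right-front corner (max v) base etc; leftmost rim corner and front rim line
cn=green(s,(200,160,340,290)).reshape(-1,2)
h=cv2.approxPolyDP(cn.astype(np.int32),2.5,True).reshape(-1,2)
for p in h:
    q=plane(s,[p],.045)[0][:2]-O;print(p,'dock@45mm',(q@ex*1e3).round(1),(q@ey*1e3).round(1))
cv2.imwrite('pics/c4.png',cv2.resize(s['color'][170:280,200:360],None,fx=4,fy=4,interpolation=cv2.INTER_CUBIC))
E
```

```text
t 6.35 tcp dock x,y mm 107.36653702464099 -0.6218669489642392 z 0.04330669984965704 F [ 3.59  0.33 -1.78] Fx dock 3.6067995484186817 grip 1.7087226547300816
[260 239] dock@45mm -56.7 -11.4
```

View pics/c4.png

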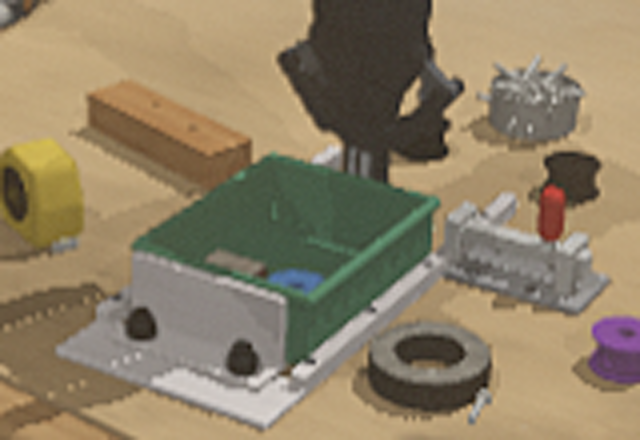

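The tray is near the fence: its front rim corners in the crop are at (133,245) and (316,300), and its far-right corner is at (440,200). The contents are still inside. I'll cast those corners onto the rim's height to get the gap.

```bash
python3 - <<'E'
from h import *
s=pickle.load(open('s2.pkl','rb'))
yaw=np.radians(5.9);ex=np.array([np.cos(yaw),np.sin(yaw)]);ey=np.array([-ex[1],ex[0]]);O=.4338*ex-.1639*ey
for p in((133,245),(316,300),(440,200),(270,155)):
    q=plane(s,[[200+p[0]/4-.375,170+p[1]/4-.375]],.046)[0][:2]-O;print((q@ex*1e3).round(1),(q@ey*1e3).round(1))
E
```

```text
-60.4 63.3
-57.1 -61.8
94.8 -60.3
92.1 63.9
```

Request:
jog_arm(deltas=[-0.001,0,0,0,0,0,-1,-0.002,0,0,0,0,0,-1,-0.003,0,0,0,0,0,-1,-0.004,0,0,0,0,0,-1,-0.0045,0,0,0,0,0,-1,-0.005,0,0,0,0,0,-1,-0.0055,0,0,0,0,0,-1,-0.006,0,0,0,0,0,-1])

```text
time: 7.2
tool_pos: [0.5493, -0.1086, 0.0433]
tcp_rot: [-3.137, -0.162, 0.0]
wrist_force: [3.3, 0.9, -2.5]
width: 0.003
grip_force: 1.7
```

Request:
jog_arm(deltas=[-0.0003,0,0,0,0,0,-1,-0.0006,0,0,0,0,0,-1,-0.0009,0,0,0,0,0,-1,-0.0012,0,0,0,0,0,-1,-0.0015,0,0,0,0,0,-1])

```text
time: 7.7
tool_pos: [0.5478, -0.1088, 0.0433]
tcp_rot: [-3.137, -0.162, -0.0]
wrist_force: [3.0, 0.4, -1.3]
width: -0.001
grip_force: 1.7
```

Request:
jog_arm(deltas=[-0.0003,0,0,0,0,0,-1,-0.0006,0,0,0,0,0,-1,-0.0009,0,0,0,0,0,-1,-0.0012,0,0,0,0,0,-1])

```text
time: 8.1
tool_pos: [0.5466, -0.1089, 0.0433]
tcp_rot: [-3.137, -0.162, 0.0]
wrist_force: [3.0, -0.2, -1.6]
width: 0.0
grip_force: 1.7
```

Request:
jog_arm(deltas=[-0.0003,0,0,0,0,0,-1,-0.0006,0,0,0,0,0,-1,-0.0009,0,0,0,0,0,-1,-0.0012,0,0,0,0,0,-1])

```text
time: 8.5
tool_pos: [0.546, -0.109, 0.0435]
tcp_rot: [3.137, 0.162, 0.002]
wrist_force: [4.8, 1.1, -1.7]
width: 0.004
grip_force: 2.6
```

The measured position lags the command and the force is rising, so the tray has met the fence. I'll build the push gently.

Request:
jog_arm(deltas=[-0.0003,0,0,0,0,0,-1,-0.0006,0,0,0,0,0,-1,-0.0006,0,0,0,0,0,-1])

```text
time: 8.8
tool_pos: [0.5459, -0.109, 0.0437]
tcp_rot: [3.137, 0.161, 0.003]
wrist_force: [5.5, 2.0, -1.1]
width: 0.0
grip_force: 3.0
```

Request:
jog_arm(deltas=[-0.0005,0,0,0,0,0,-1,-0.001,0,0,0,0,0,-1,-0.0015,0,0,0,0,0,-1,-0.0015,0,0,0,0,0,-1])

```text
time: 9.2
tool_pos: [0.5457, -0.1089, 0.0441]
tcp_rot: [-3.137, -0.161, -0.008]
wrist_force: [8.6, 3.2, -2.9]
width: -0.004
grip_force: 4.4
```

```bash
python3 look.py
```

```text
t 9.2 tcp dock x,y mm 97.78802383014657 -0.5404711856203948 z 0.04412779420920562 F [ 8.6   3.22 -2.86] Fx dock 8.888963540794851 grip 4.3845534324646
```

Request:
jog_arm(deltas=[-0.0005,0,0,0,0,0,-1,-0.001,0,0,0,0,0,-1,-0.0015,0,0,0,0,0,-1,-0.002,0,0,0,0,0,-1,-0.002,0,0,0,0,0,-1])

```text
time: 9.7
tool_pos: [0.5456, -0.109, 0.0449]
tcp_rot: [3.137, 0.16, 0.014]
wrist_force: [11.4, 4.7, -2.5]
width: -0.002
grip_force: 6.1
```

```bash
python3 look.py
```

```text
t 9.7 tcp dock x,y mm 97.69492727987766 -0.6101667492342533 z 0.04494789165479996 F [11.44  4.71 -2.52] Fx dock 11.861755039196483 grip 6.10984280705452
```

Request:
jog_arm(deltas=[-0.0005,-0.0005,0,0,0,0,-1,-0.001,-0.001,0,0,0,0,-1,-0.0015,-0.0015,0,0,0,0,-1,-0.002,-0.0015,0,0,0,0,-1,-0.002,-0.0015,0,0,0,0,-1])

```text
time: 10.2
tool_pos: [0.5453, -0.1082, 0.0458]
tcp_rot: [3.136, 0.161, 0.02]
wrist_force: [14.0, 4.1, -2.6]
width: 0.002
grip_force: 7.4
```

```bash
python3 look.py
```

```text
t 10.2 tcp dock x,y mm 97.47208993221452 0.22909714957553007 z 0.04584657692542082 F [14.02  4.08 -2.61] Fx dock 14.366050818858675 grip 7.429088428616524
```

Request:
jog_arm(deltas=[-0.0005,0,0,0,0,0,-1,-0.0005,0,0,0,0,0,-1,-0.0005,0,0,0,0,0,-1,-0.0005,0,0,0,0,0,-1,-0.0005,0,0,0,0,0,-1,-0.0005,0,0,0,0,0,-1,-0.0005,0,0,0,0,0,-1,-0.0005,0,0,0,0,0,-1])

```text
time: 11.0
tool_pos: [0.5452, -0.1082, 0.046]
tcp_rot: [3.136, 0.16, 0.021]
wrist_force: [14.6, 4.6, -2.6]
width: 0.003
grip_force: 7.8
```

```bash
python3 look.py
```

```text
t 11.0 tcp dock x,y mm 97.4307846825621 0.20506030619030224 z 0.04601237691025084 F [14.64  4.6  -2.63] Fx dock 15.033268689052049 grip 7.832715734839439
```

The push reached 15.0 N against about 3 N of sliding friction, so about 12 N on the fence, held for 0.8 s. Backing off now.

Request:
jog_arm(deltas=[0.003,0,0,0,0,0,-1,0.006,0,0,0,0,0,-1,0.01,0,0,0,0,0,-1,0.02,0,0,0,0,0,-1,0.03,0,0,0,0,0,-1,0.03,0,0,0,0,0,-1,0.03,0,-0.05,0,0,0,-1,0.03,0,-0.09,0,0,0,-1])

```text
time: 11.8
tool_pos: [0.5674, -0.1049, 0.133]
tcp_rot: [-3.136, -0.162, 0.006]
wrist_force: [0.8, -0.5, -0.2]
width: 0.003
grip_force: 0.0
```

```bash
python3 look.py; python3 - <<'E'
from h import *
from workcell import readout
from scipy.spatial.transform import Rotation as Ro
s=readout.read_state();R=Ro.from_rotvec(s['tcp_rot']);print(R.as_matrix().round(3).tolist())
yaw=np.radians(5.9);ex=np.array([np.cos(yaw),np.sin(yaw)]);ey=np.array([-ex[1],ex[0]]);O=.4338*ex-.1639*ey
print('shift',R.inv().apply(np.r_[O+.108*ex-.168*ey,.12]-s['tool_pos']))
E
```

```text
t 11.8 tcp dock x,y mm 119.76828606707207 1.231262130132138 z 0.13300083443057117 F [ 0.83 -0.45 -0.17] Fx dock 0.7795053453039245 grip 0.0
[[0.995, 0.103, -0.004], [0.103, -0.995, 0.001], [-0.004, -0.001, -1.0]]
shift [-0.01175925  0.16924345  0.01284953]
```

Request:
jog_arm(deltas=[-0.012,0.05,0,0,0,0,-1,-0.012,0.1,0,0,0,0,-1,-0.012,0.15,0,0,0,0,-1,-0.012,0.169,0,0,0,0,-1,-0.012,0.169,0,0,0,0,-1,-0.012,0.169,0,0,0,0,-1])

```text
time: 12.4
tool_pos: [0.5734, -0.274, 0.1326]
tcp_rot: [-3.136, -0.16, 0.002]
wrist_force: [0.7, 0.4, -0.4]
width: 0.004
grip_force: 0.0
```

```bash
python3 look.py; python3 - <<'E'
from h import *
from workcell import read_camera
s=read_camera('scene');t=read_camera('top')
us,vs=red(s,(325,205,350,240));print('scene knob top',plane(s,[[us[vs<vs.min()+4].mean(),vs.min()+2]],.064),vs.min())
cv2.imwrite('pics/c5.png',np.hstack([cv2.resize(s['color'][150:290,220:370],None,fx=3,fy=3),cv2.resize(t['color'][160:300,250:365],None,fx=3,fy=3)]))
E
```

```text
t 12.4 tcp dock x,y mm 108.42828448213798 -167.61534595208738 z 0.13261834111811152 F [ 0.7   0.42 -0.38] Fx dock 0.7408517906183975 grip 0.0
scene knob top [[ 0.56904446 -0.23662828  0.064     ]] 216
```

View pics/c5.png

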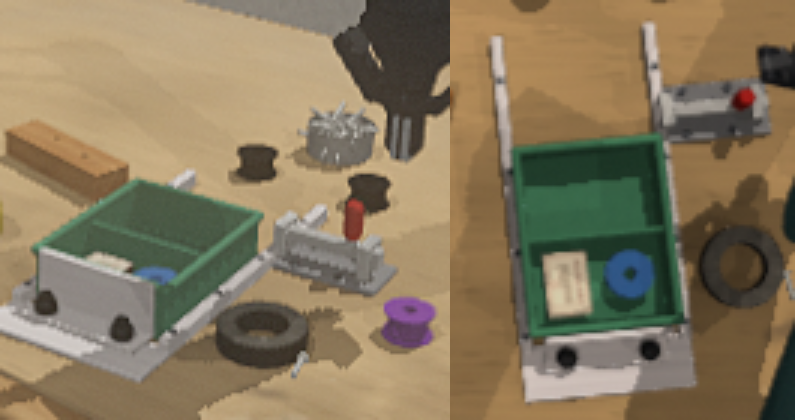

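The tray is against the fence with its contents inside, and the way is clear behind it. The red knob is at right-crop (742,98), and the shut fingers are beyond it on the -y side. I'll lower beside the knob and push.

Request:
jog_arm(deltas=[0,0,0.04,0,0,0,-1,0,0,0.065,0,0,0,-1,0,0,0.069,0,0,0,-1,0,0,0.069,0,0,0,-1,0,0,0.069,0,0,0,-1])

```text
time: 13.0
tool_pos: [0.5752, -0.2742, 0.0658]
tcp_rot: [3.136, 0.163, 0.003]
wrist_force: [0.4, -0.2, 0.5]
width: -0.0
grip_force: 0.0
```

Request:
jog_arm(deltas=[0,-0.005,0,0,0,0,-1,0,-0.009,0,0,0,0,-1,0,-0.013,0,0,0,0,-1,0,-0.017,0,0,0,0,-1,0,-0.021,0,0,0,0,-1,0,-0.025,0,0,0,0,-1,0,-0.029,0,0,0,0,-1,0,-0.033,0,0,0,0,-1])

```text
time: 13.8
tool_pos: [0.5709, -0.2418, 0.0647]
tcp_rot: [3.137, 0.162, 0.001]
wrist_force: [-0.2, -3.4, 1.9]
width: -0.0
grip_force: 1.4
```

```bash
python3 look.py
```

```text
t 13.8 tcp dock x,y mm 109.24038205275139 -135.2619360533917 z 0.06468860766377543 F [-0.19 -3.41  1.92] Fx dock -0.5352417870066055 grip 1.443394843954593
```

Request:
jog_arm(deltas=[0,-0.003,0,0,0,0,-1,0,-0.006,0,0,0,0,-1,0,-0.009,0,0,0,0,-1,0,-0.012,0,0,0,0,-1,0,-0.014,0,0,0,0,-1,0,-0.016,0,0,0,0,-1,0,-0.018,0,0,0,0,-1])

```text
time: 14.5
tool_pos: [0.5689, -0.2236, 0.0643]
tcp_rot: [3.137, 0.162, 0.0]
wrist_force: [0.3, -2.2, 2.6]
width: -0.002
grip_force: 1.4
```

Request:
jog_arm(deltas=[0,-0.001,0,0,0,0,-1,0,-0.002,0,0,0,0,-1,0,-0.003,0,0,0,0,-1,0,-0.004,0,0,0,0,-1])

```text
time: 14.9
tool_pos: [0.5684, -0.2197, 0.0643]
tcp_rot: [-3.137, -0.162, -0.0]
wrist_force: [1.1, -2.3, 1.8]
width: -0.002
grip_force: 1.3
```

```bash
python3 look.py
```

```text
t 14.9 tcp dock x,y mm 109.0090082005582 -113.0861560710586 z 0.0642691345974826 F [ 1.11 -2.28  1.75] Fx dock 0.8734997055395068 grip 1.3111680321162567
```

Request:
jog_arm(deltas=[0,-0.001,0,0,0,0,-1,0,-0.002,0,0,0,0,-1,0,-0.003,0,0,0,0,-1,0,-0.004,0,0,0,0,-1])

```text
time: 15.3
tool_pos: [0.5681, -0.2165, 0.0644]
tcp_rot: [3.136, 0.163, 0.001]
wrist_force: [0.5, -7.4, 1.2]
width: -0.004
grip_force: 3.7
```

Request:
jog_arm(deltas=[0,-0.001,0,0,0,0,-1,0,-0.002,0,0,0,0,-1,0,-0.002,0,0,0,0,-1])

```text
time: 15.6
tool_pos: [0.5681, -0.2163, 0.0645]
tcp_rot: [3.133, 0.163, 0.002]
wrist_force: [0.9, -11.4, -0.7]
width: 0.002
grip_force: 5.4
```

Request:
jog_arm(deltas=[0,0.005,0,0,0,0,-1,0,0.015,0,0,0,0,-1,0,0.03,0,0,0,0,-1,0,0.035,-0.04,0,0,0,-1,0,0.06,-0.09,0,0,0,-1,0,0.11,-0.12,0,0,0,-1,0,0.16,-0.12,0,0,0,-1,0,0.16,-0.12,0,0,0,-1])

```text
time: 16.4
tool_pos: [0.5851, -0.3789, 0.1869]
tcp_rot: [3.133, 0.157, 0.006]
wrist_force: [0.8, 0.0, -0.2]
width: 0.001
grip_force: 0.0
```

```bash
python3 look.py; python3 - <<'E'
from h import *
from workcell import read_camera
s=read_camera('scene');t=read_camera('top')
yaw=np.radians(5.9);ex=np.array([np.cos(yaw),np.sin(yaw)]);ey=np.array([-ex[1],ex[0]]);O=.4338*ex-.1639*ey
us,vs=red(s,(295,195,350,240));p=plane(s,[[us[vs<vs.min()+4].mean(),vs.min()+2]],.064)[0]
u,v=red(t,(315,170,365,210));q=plane(t,[[u.mean(),v.mean()]],.062)[0]
for a in(p,q):print('knob dock',(a[:2]-O)@ex,(a[:2]-O)@ey)
cv2.imwrite('pics/c6.png',np.hstack([cv2.resize(s['color'][150:290,220:370],None,fx=3,fy=3),cv2.resize(t['color'][160:300,250:365],None,fx=3,fy=3)]))
E
```

```text
t 16.4 tcp dock x,y mm 109.2664708616367 -273.1750705272036 z 0.18692252662975437 F [ 0.78  0.   -0.21] Fx dock 0.7714845171750835 grip 0.0
knob dock 0.10221690486260747 -0.09099312486426936
knob dock 0.10779224043779626 -0.08887681833516849
```

View pics/c6.png

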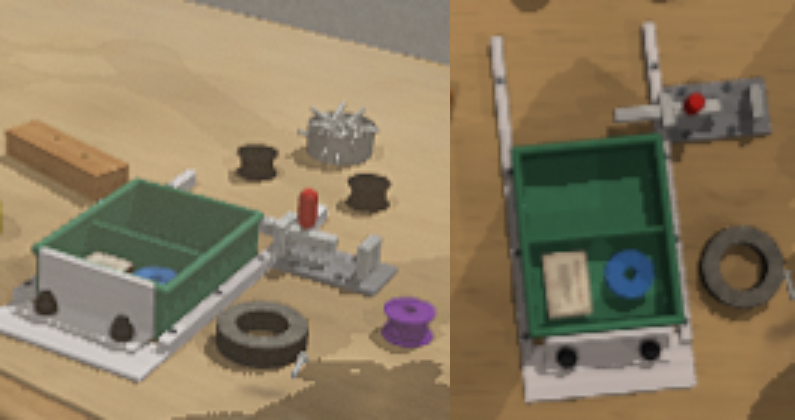

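The bolt is fully across: the knob is at dock y ≈ -90 mm and the tongue shows behind the tray at right-crop (635,113). The tray is home with its contents inside, and the arm is clear. Handing in.

```bash
python3 -c "
from workcell import finish_job
print(finish_job())"
```

```text
the job is handed in; nothing more can be done
None
```

I dragged the tray to the fence, pressed it home with about 12 N beyond sliding for 0.8 s, pushed the bolt fully across behind it with the spool and matchbox still inside, and handed the job in at about 16.5 s; no verdict came back.

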